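Press the glued cap of a bottle opener and hold it

TASK

Take one of the two bottle-shaped openers from the wooden rack, stand it fully home in the round nest of the bench press and let go of it, leaving the other opener in the rack. Only then flip the safety catch fully aside and pull the press lever all the way down to its stop, so that the sprung foot presses the freshly glued cap. Finish while still holding the lever down by its handle (the program ends holding; do not let go), and leave the tape dispenser, the gift box and the mug where they stand.

Things in the scene. Friction and masses are not known exactly. Their poses are not given: they have to be found in the camera images.
- opener_a: one of two equal bottle-shaped openers (dark bottle, black cap), 22 mm across the straight lower body, narrowing from 46 mm up to a cap 11 mm across, 89 mm tall, 45 g; origin at the centre of its foot, z up along the bottle. It stands at first in an outer hole of the rack. Pinch the body from above, about 48 mm over the foot.
- opener_b: the other, equal opener, in the rack's other outer hole; origin at the centre of its foot. Either opener may be taken
- rack: fixed wooden rack block 70 x 180 x 30 mm with three blind round holes in a row along its y axis (25 mm wide, 24 mm deep, 55 mm apart, the middle one empty); origin at the centre of its underside; the row is its y axis
- press: fixed hand-lever bench press, grey base 205 x 110 x 12 mm; origin on the table under the nest's axis, z up, x from the nest back to the lever's hinge (away from the worker), y to the left. Nest block 56 x 56 mm round the origin, top 40 mm over the table. The lever stands raised 105 mm behind the nest (top 0.30 m), leaning 10 degrees back, so the nest is free from above
- nest (a point): centre of the floor of the nest hole (18 mm over the table): a round blind hole 25 mm wide and 22 mm deep with a 4 mm chamfer; a seated opener has its foot here and its cap 107 mm over the table
- lever_hinge (a point): a point on the lever's hinge axis, midway between the cheeks, 130 mm over the table; the axis runs along the press's y
- lever (a joint): angle of the press lever (rad): 0 = raised, 1.75 = level on its lower stop, pointing to -x of the press. A light spring lifts it when let go. Apart from a little play it cannot move while the catch is on. The foot meets a seated opener's cap at about 1.65 and is then pushed in against its spring; holding the lever on its stop takes about 10 N down at the handle
- handle: black round grip, 19 mm thick (end collars 25 mm), 82 mm long, sticking out to the right (-y of the press) at the lever's end, parallel to the hinge axis and 165 mm from it; origin at the grip's middle, 56 mm right of the lever's middle plane; 292 mm over the table when raised, 130 mm when down. The sleeve turns freely on its rod, so the fingers may keep their direction in the pull
- foot: round rubber foot 26 mm wide under the lever, 105 mm from the hinge, carried on a spring (about 3 N to start, 13 N at the stop with an opener in the nest); origin at the centre of its pressing face
- catch (a joint): angle of the dark steel safety catch (rad): 0 = on, its bar lies across the front of the raised lever and blocks it; it turns up to 1.45, tab outwards and down (to +y of the press and down), bar up; past 1.1 the bar is clear of the lever. It stays where it is left (about 1 N at the tab turns it)
- catch_pivot (a point): pivot of the catch, 36 mm left of the raised lever's middle plane and 190 mm over the table; the pivot's axis runs along the press's x
- catch_tab (a point): middle of the catch's thumb tab (30 mm along the press's x, 20 mm wide, 8 mm thick), 54 mm from the pivot's axis and 12 mm nearer the worker than the pivot; with the catch on it points 60 degrees up to the left. Push it outwards and down with shut fingers from above
- tape_dispenser: black desk tape dispenser, 56 x 150 x 96 mm, bystander; origin at the centre of its underside
- gift_box: small blue gift box, 61 x 73 x 88 mm, bystander; origin at the centre of its underside
- mug: white mug, 81 x 116 x 95 mm, bystander; origin at the centre of its underside

How it is judged (in metres and radians):
On the way, in this order (a step that is already met when the one before it is completed fails the run):
1. one opener stands fully home in the nest and is let go, the catch still on, the other opener in the rack (value of joint catch below 0.4 rad and value of joint lever below 0.2 rad and ((horizontal distance between opener_a and nest below 0.004 m and z of opener_a in the frame of nest between -0.004 and 0.004 m and angle between opener_a's own z axis and vertical below 0.12 rad and z of opener_b in the frame of rack below 0.012 m and distance of opener_b from where it was at the start of the episode below 0.008 m and angle between opener_b's own z axis and vertical below 0.15 rad and contact force between the fingers and opener_a below 0.3 N) or (horizontal distance between opener_b and nest below 0.004 m and z of opener_b in the frame of nest between -0.004 and 0.004 m and angle between opener_b's own z axis and vertical below 0.12 rad and z of opener_a in the frame of rack below 0.012 m and distance of opener_a from where it was at the start of the episode below 0.008 m and angle between opener_a's own z axis and vertical below 0.15 rad and contact force between the fingers and opener_b below 0.3 N))), for 0.2 s.
2. the catch is flipped clear of the lever, the lever still up (value of joint catch above 1.1 rad and value of joint lever below 0.5 rad), for 0.2 s.
3. the lever is down on its stop and the foot presses the cap (value of joint lever above 1.69 rad and (contact force between foot and opener_a above 6 N or contact force between foot and opener_b above 6 N)), for 0.2 s.
At the end, for the whole second after the job is handed in: One opener upright and fully home in the nest (4 mm, 7 deg), the other in its rack hole; catch past 1.1 rad; lever past 1.69 rad and still, held by the fingers on its handle (over 2 N), the foot pressing the seated opener with over 6 N (value of joint catch above 1.1 rad and value of joint lever above 1.69 rad and velocity of joint lever between -0.1 and 0.1 rad/s and contact force between the fingers and handle above 2 N and ((horizontal distance between opener_a and nest below 0.004 m and z of opener_a in the frame of nest between -0.004 and 0.004 m and angle between opener_a's own z axis and vertical below 0.12 rad and z of opener_b in the frame of rack below 0.012 m and distance of opener_b from where it was at the start of the episode below 0.008 m and angle between opener_b's own z axis and vertical below 0.15 rad and contact force between foot and opener_a above 6 N) or (horizontal distance between opener_b and nest below 0.004 m and z of opener_b in the frame of nest between -0.004 and 0.004 m and angle between opener_b's own z axis and vertical below 0.12 rad and z of opener_a in the frame of rack below 0.012 m and distance of opener_a from where it was at the start of the episode below 0.008 m and angle between opener_a's own z axis and vertical below 0.15 rad and contact force between foot and opener_b above 6 N))); the arm keeps its last pose, push and grip.
It fails at once if the tape dispenser is pushed more than 3 cm from where it stood (distance of tape_dispenser from where it was at the start of the episode above 0.03 m).
It fails at once if the gift box is pushed more than 3 cm from where it stood (distance of gift_box from where it was at the start of the episode above 0.03 m).
It fails at once if the mug is pushed more than 3 cm from where it stood (distance of mug from where it was at the start of the episode above 0.03 m).
It also fails if it takes over 58 s, if anything falls off the work surface, if the arm or the gripper's body presses on something with over 40 N, if the wrist force passes 120 N, or if a joint passes its speed limit or range.

ROBOT

A 7-joint arm with a two-finger parallel gripper is mounted at the origin on a cart in front of the work surface, level with it; the furniture and walls round the work are solid. World frame = base frame: x ahead of the robot, y to its left, z up, the work surface at z = 0. Lengths are in mm, angles in rad, forces in N, time in s.
With the tool pointing down it reaches from about 400 to 875 mm from the base axis. Payload 4.4 kg.
Tool frame: the origin (TCP) lies midway between the tips of the shut fingers; the grasp point (between the pads) lies 19 mm behind it (ctrl.pinch_z is the distance from the TCP to the grasp point, in mm); z points along the fingers, y is the line along which they close (so a half turn about z gives the same grasp; the last joint's range is limited). The gripper opens to 85 mm and grips with 20 to 120 N. Pads are 22 mm wide; open, the fingers measure 114 mm over their backs; the gripper's body (76 mm by 85 mm) begins 54 mm behind the grasp point. The pads swing forward as they close: fully open they stand 13 mm farther back than shut.
Start: joints at [-1.192, 0.628, 0.038, 1.517, -0.027, 0.996, -0.02], TCP at [279.66, 586.778, 231.313] pointing down, gripper open.
Joint ranges: [-3.06, 3.06], [-0.37, 2.12], [-1.25, 1.32], [0.18, 2.47], [-1.1, 4.24], [0.23, 1.98], [-2.94, 2.94]. Speed limits (rad/s): [2.57, 2.57, 3.14, 3.14, 3.14, 3.14, 3.14].

INTERFACE

Orientations are given as [roll, pitch, yaw] about the fixed x, y, z axes, in that order (R = Rz(yaw) Ry(pitch) Rx(roll)).
In Python, from cell import read_state, cams, order, ctrl gives the robot as it stands.
- The arm moves only by the tool move_arm, never from a script. Its argument "targets" is text: rows parted by semicolons, each of 7 numbers parted by spaces: the gripper's target within -1 to 1 (fully open at 1, half-way at 0, shut at -1), then the shift along the tool's x, y, z in cm, then the turn, a rotation vector about the tool's x, y, z in degrees. A call has 1 to 5 rows; each row shifts and turns the commanded pose from where the row before left it, along the tool's axes as they then stand; what a row does not reach is not made up. A row lasts 1/12 s, in which the tool goes at most 41.7 mm and 7.16 degrees, less where a joint would pass 70% of its speed; a pose out of reach is approached as far as the arm can. A call with a gripper value outside its range is refused whole. The fingers move at their own pace and stop on an object; the grip force is fixed at half the most. Time passes only in rows, so rows that do not move let the fingers close. It gives the time, the measured TCP pose, the force, the opening and the grip force at its end, in the units of the state.
- read_state(): the state, without advancing time (a new reading comes with each control period).
- cams.get_image(name): name is "side" or "top" or "wrist"; returns a dict with "color" (480x640x3 uint8, red, green, blue), "fovy" (degrees; the focal length in pixels is half the picture's height over the tangent of half this angle, whatever the lens; pixels are square), "cx", "cy" (the principal point, pixels), "rvec" (rotation vector, rad) and "tvec" (3), from world to camera coordinates, as OpenCV has them. Camera axes: x right, y down, z forward; pixel columns grow to the right and rows downward; lengths in mm; the calibration is good to about 2 mm. A picture is of the moment at which its call begins. There is no depth.
- order.finish_job(): hands the job in; it is judged then, once.
The state is a dict: "clock": time; "qpos": joint angles; "qd": joint speeds; "tau": joint torques, N m; "eef_pos": TCP position; "tool_rot": TCP orientation; "force": force on the tool from outside, world axes, zero at the start; "torque": the same for the moment, N m; "width": finger opening in mm; "gripper_force": force on a finger pad.
Only numpy, scipy, OpenCV 4.12 (cv2) and the standard library are available. Lean on these libraries where they do the work, as an engineer would, in place of code of your own. Each camera call takes 0.05 s, during which the arm holds its last target. There are 200 camera calls.

## Working session

There is one attempt and no reset: what is moved stays moved. The work goes in short steps, Python scripts to look and compute and a tool call to move; the robot and the scene stay as the last step left them, time stands still between calls to the robot, and variables do not carry over. Pictures are saved under pics/ and viewed, at most 10 in all, crops included, and the job is handed in when it is done.

Besides the shell and the picture viewer there is one more tool, called after "Call:" by a JSON object that holds its "op" and its "data". move_arm: Moves the arm, as the interface text tells. Its arguments: {"type":"object","properties":{"targets":{"type":"string"}},"required":["targets"]}

```bash
mkdir -p pics; cat > h.py <<'E'
import numpy as np, cv2
from cell import read_state, cams, order, ctrl
from scipy.spatial.transform import Rotation as R
def snap(n,f):
    d=cams.get_image(n); cv2.imwrite('pics/'+f+'.png',d['color'][:,:,::-1])
    np.savez('pics/'+f+'.npz',**{k:d[k] for k in('fovy','cx','cy','rvec','tvec')}); return d
def cam(f):
    d=np.load('pics/'+f+'.npz'); r=R.from_rotvec(d['rvec'].ravel()).as_matrix(); F=240/np.tan(np.radians(float(d['fovy']))/2)
    return r,d['tvec'].ravel(),F,float(d['cx']),float(d['cy'])
def proj(f,P):
    r,t,F,cx,cy=cam(f); c=np.atleast_2d(P)@r.T+t; return np.c_[F*c[:,0]/c[:,2]+cx,F*c[:,1]/c[:,2]+cy]
def onz(f,u,v,z):
    r,t,F,cx,cy=cam(f); o=-r.T@t; d=r.T@np.array([(u-cx)/F,(v-cy)/F,1]); return o+d*(z-o[2])/d[2]
def tri(obs):
    A=np.zeros((3,3));b=np.zeros(3)
    for f,u,v in obs:
        r,t,F,cx,cy=cam(f); o=-r.T@t; d=r.T@np.array([(u-cx)/F,(v-cy)/F,1]); d/=np.linalg.norm(d); M=np.eye(3)-np.outer(d,d); A+=M;b+=M@o
    return np.linalg.solve(A,b)
E
python3 - <<'E'
from h import *
for n in('top','side','wrist'):
    snap(n,n+'0'); r,t,F,cx,cy=cam(n+'0'); print(n,F,cx,cy,-r.T@t,r[2])
s=read_state(); print(s, ctrl.pinch_z)
E
```

```text
top 568.733469493443 314.8265492701919 237.7107351639679 [ 283.35937083  -25.23368717 1497.38073779] [ 0.1872474  -0.01473437 -0.98220228]
side 516.1420483422171 313.7017955046825 242.87715311697107 [  291.71427636 -1125.85159341   849.15387734] [ 0.19421876  0.84455764 -0.49900047]
wrist 424.9018642877406 313.7109152574544 248.16081190873467 [210.13057088 620.36821646 373.23050879] [ 0.26948489 -0.1297674  -0.95422131]
{'clock': 0.15, 'qpos': array([-1.19177137,  0.62914863,  0.03847191,  1.51813877, -0.02695806,
        0.99625845, -0.01998348]), 'qd': array([-0.0003185 , -0.00504798,  0.00015891, -0.004053  , -0.00016138,
       -0.00079382,  0.00027811]), 'tau': array([ 1.60642372e-03, -5.63789034e+01,  1.22761644e+00, -1.93648034e+01,
        1.10836857e-02,  7.52468070e-03,  2.53002952e-05]), 'eef_pos': array([279.48993779, 586.33164057, 230.5909094 ]), 'tool_rot': array([-3.14015885e+00,  5.61458024e-05,  2.69678804e+00]), 'force': array([-0.20633827,  0.44281757, -0.14206714]), 'torque': array([ 0.01662999,  0.00708612, -0.01856085]), 'gripper_force': 0.0, 'width': 85.42376208721808} 18.700000000000003
```

View pics/top0.png

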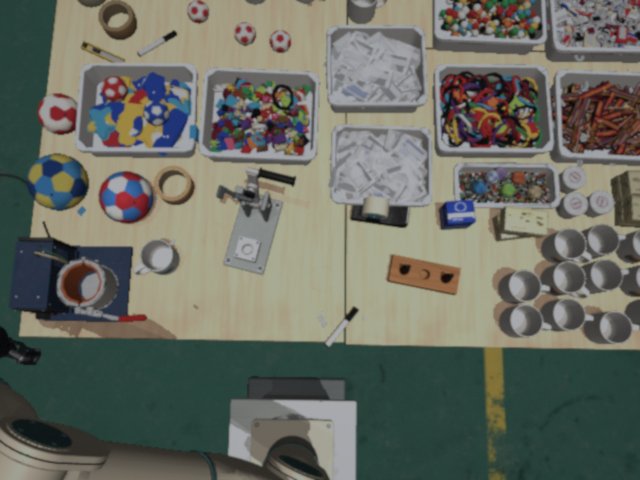

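View pics/side0.png

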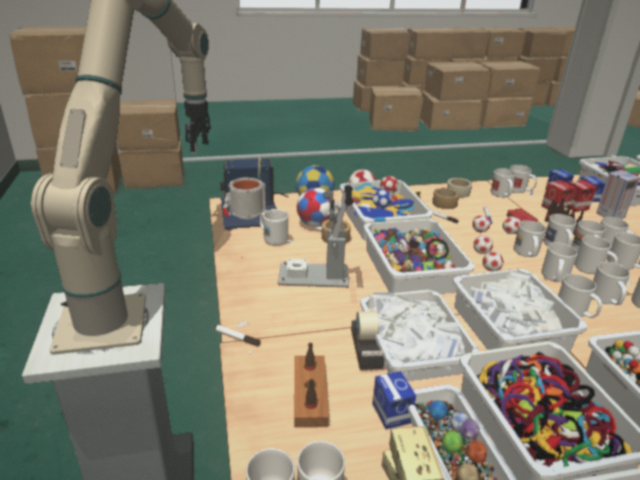

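Top view: the press is at about (250,230), with the nest near (247,247) and the handle near (278,178). The rack is at (425,274). The openers show in the side view at (310,355) and (311,393). I'll enlarge these areas.

```bash
python3 - <<'E'
import cv2,numpy as np
t=cv2.imread('pics/top0.png');s=cv2.imread('pics/side0.png')
f=lambda i,x,y,w,h:cv2.resize(i[y:y+h,x:x+w],(400,300),interpolation=cv2.INTER_CUBIC)
m=np.vstack([np.hstack([f(t,200,165,120,90) if 0 else f(t,190,160,160,120),f(t,370,230,120,90)]),np.hstack([f(s,260,180,160,120),f(s,270,335,120,90)])])
cv2.imwrite('pics/c1.png',m)
E
```

```text
(no output)
```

View pics/c1.png

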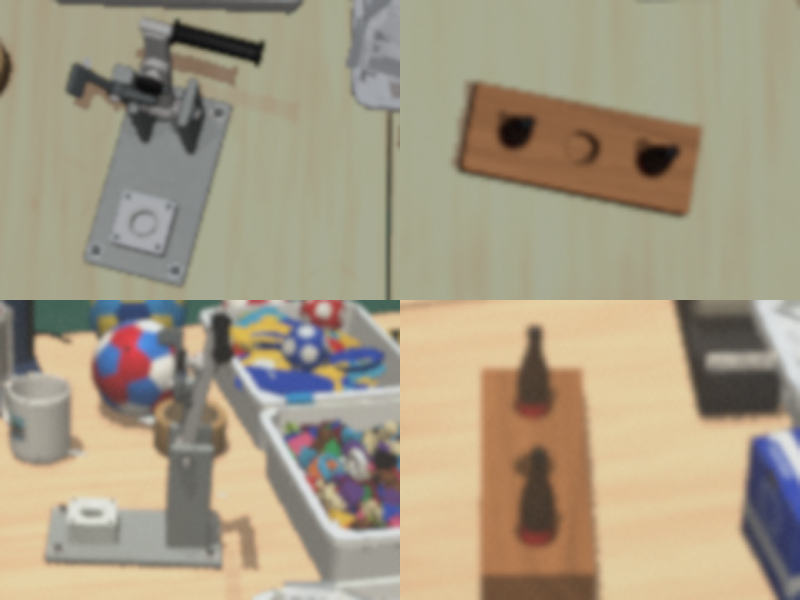

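The crops show:
- **Nest hole:** top crop (144,222).
- **Handle:** ends at (175,31) and (262,52).
- **Catch tab:** (76,82).
- **Rack:** middle hole at (582,149), with all its corners visible.

I'll fit the press and rack poses to these points.

```bash
cat >> h.py <<'E'
def c1(x,y): return (190+x/2.5,160+y/2.5) if x<400 else (370+(x-400)/3.3333,230+y/3.3333)
from scipy.optimize import least_squares
def T(p,L): c,s=np.cos(p[2]),np.sin(p[2]); L=np.asarray(L,float); return np.c_[p[0]+c*L[:,0]-s*L[:,1],p[1]+s*L[:,0]+c*L[:,1],L[:,2]]
E
python3 - <<'E'
from h import *
n=onz('top0',*c1(144,222),40); print('nest',n, 'tab',onz('top0',*c1(76,82),237))
a=onz('top0',*c1(175,31),292);b=onz('top0',*c1(262,52),292);print('handle',a,b,np.linalg.norm(a-b),'mid',(a+b)/2)
hx=105+165*np.sin(np.radians(10))
L=[[0,0,40],[hx,-15,292],[hx,-97,292],[105-0,0,0]][:3]
# base corners near (left/right)
c=[onz('top0',*c1(*q),12) for q in((85,262),(184,285),(232,104))];print(c,np.linalg.norm(c[0]-c[1]),np.linalg.norm(c[2]-c[1]))
bx0=-(205-0)/2
def fit(L,px,p0):
    f=lambda p:(proj('top0',T(p,L))-px).ravel(); r=least_squares(f,p0); return r.x,f(r.x).round(1)
px=np.array([c1(144,222),c1(175,31),c1(262,52)])
print(fit(L,px,[n[0],n[1],0]))
Lr=[[35,90,30],[35,-90,30],[-35,-90,30],[-35,90,30],[0,0,30]]
pr=np.array([c1(476,83),c1(700,126),c1(686,214),c1(463,169),c1(582,149)])
m=onz('top0',*pr[4],30);r,e=fit(Lr,pr,[m[0],m[1],-.2]);print('rack',r,e)
for y in(55,-55):
    P=T(r,[[0,y,30],[0,y,95]]);print(P, proj('side0',P))
p,_=fit(L,px,[n[0],n[1],0])
print('side nest etc',proj('side0',T(p,[[0,0,40]]+L[1:])))
print('tab',T(p,[[105+10-12,36+27,190+46.8]]))
E
```

```text
nest [528.3733907  126.76376053  40.        ] tab [623.63373427 173.24265032 237.        ]
handle [657.07247981  79.87930739 292.        ] [639.58928812   2.85530634 292.        ] 78.98328132933284 mid [648.33088397  41.36730687 292.        ]
[array([489.23345246, 189.89527111,  12.        ]), array([466.92360102,  85.20177007,  12.        ]), array([663.60201168,  40.26002875,  12.        ])] 107.04419008062042 201.74775670412083
(array([ 5.29809294e+02,  1.25840133e+02, -2.22663362e-01]), array([ 0.4, -0.5, -0.8,  0.1,  0.5,  0.4]))
rack [ 4.71653866e+02 -3.34220140e+02 -1.75911296e-01] [-0.2 -0.2  0.4  0.2  0.7  0.1 -0.7  0.2 -0.2 -0.3]
[[ 481.27916501 -280.06892909   30.        ]
 [ 481.27916501 -280.06892909   95.        ]] [[307.91864027 366.18804101]
 [308.51351941 343.95955542]]
[[ 462.02856636 -388.37135036   30.        ]
 [ 462.02856636 -388.37135036   95.        ]] [[309.28758933 403.85859124]
 [309.98035042 380.76359693]]
side nest etc [[296.43861928 264.93890496]
 [347.4383428  189.08107756]
 [348.91519659 202.40569451]]
tab [[644.17867376 164.5395513  236.8       ]]
```

Press: nest at about (530,126), yaw −0.22. Rack: (472,−334), yaw −0.18. The nearer opener is at about (481,−280). The side view suggests x should be about 2 mm larger. The base corners and opener tips agree with these fits. Next I'll plan a path that clears the lever.

```bash
cat >> h.py <<'E'
def plan(pos,yaw,n,start=None,g=1,p0=None,y0=None):
    s=read_state(); R0=R.from_euler('xyz',s['tool_rot']); 
    if p0 is None: p0=s['eef_pos']
    else: R0=R.from_euler('xyz',[np.pi,0,y0])
    R1=R.from_euler('xyz',[np.pi,0,yaw]); w=(R0.inv()*R1).as_rotvec(degrees=True)
    rows=[];p=np.array(p0,float);Rc=R0
    for i in range(n):
        q=p0+(np.array(pos)-p0)*(i+1)/n; d=Rc.inv().apply(q-p)/10; d=d.round(2)
        rows.append(f"{g:g} "+" ".join(f"{v:g}" for v in d)+" "+" ".join(f"{v:g}" for v in (w/n).round(1)))
        p=p+Rc.apply(d*10); Rc=Rc*R.from_rotvec((w/n).round(1),degrees=True)
    print('dist/row',np.linalg.norm(np.array(pos)-p0)/n)
    for i in range(0,n,5): print("; ".join(rows[i:i+5]))
E
python3 - <<'E'
from h import *
plan([440,110,240],1.82,13)
plan([482,-280,200],1.04,10,p0=np.array([440,110,240.]),y0=1.82)
E
```

```text
dist/row 38.67202732498447
1 -2.69 -2.78 -0.07 -0 0 3.9; 1 -2.87 -2.58 -0.07 -0 0 3.9; 1 -3.05 -2.39 -0.06 -0 0 3.9; 1 -3.2 -2.17 -0.07 -0 0 3.9; 1 -3.33 -1.95 -0.07 -0 0 3.9
1 -3.47 -1.72 -0.07 -0 0 3.9; 1 -3.57 -1.48 -0.07 -0 0 3.9; 1 -3.67 -1.23 -0.07 -0 0 3.9; 1 -3.74 -0.98 -0.06 -0 0 3.9; 1 -3.79 -0.73 -0.07 -0 0 3.9
1 -3.84 -0.46 -0.07 -0 0 3.9; 1 -3.86 -0.2 -0.07 -0 0 3.9; 1 -3.87 0.06 -0.07 -0 0 3.9
dist/row 39.4289233938742
1 -3.88 -0.55 0.4 0 -0 4.5; 1 -3.92 -0.25 0.4 0 -0 4.5; 1 -3.92 0.06 0.4 0 -0 4.5; 1 -3.91 0.36 0.4 0 -0 4.5; 1 -3.86 0.68 0.4 0 -0 4.5
1 -3.8 0.97 0.4 0 -0 4.5; 1 -3.71 1.27 0.4 0 -0 4.5; 1 -3.6 1.55 0.4 0 -0 4.5; 1 -3.47 1.84 0.4 0 -0 4.5; 1 -3.31 2.1 0.4 0 -0 4.5
```

Call:
{"op": "move_arm", "data": {"targets": "1 -2.7 -2.8 -0.1 0 0 3.9; 1 -2.9 -2.6 -0.1 0 0 3.9; 1 -3 -2.4 -0.1 0 0 3.9; 1 -3.2 -2.2 -0.1 0 0 3.9; 1 -3.3 -2 -0.1 0 0 3.9"}}

```text
clock: 0.57
eef_pos: [340.5, 400.9, 236.2]
tool_rot: [-3.141, 0.0, 2.353]
force: [0.9, -0.2, 0.6]
width: 85.5
gripper_force: 0.0
```

Call:
{"op": "move_arm", "data": {"targets": "1 -3.5 -1.7 -0.1 0 0 3.9; 1 -3.6 -1.5 -0.1 0 0 3.9; 1 -3.7 -1.2 -0.1 0 0 3.9; 1 -3.7 -1 0 0 0 3.9; 1 -3.8 -0.7 0 0 0 3.9"}}

```text
clock: 0.98
eef_pos: [402.9, 217.7, 239.4]
tool_rot: [3.141, -0.0, 2.013]
force: [0.8, 0.0, 1.0]
width: 85.4
gripper_force: 0.0
```

Call:
{"op": "move_arm", "data": {"targets": "1 -3.8 -0.5 0 0 0 3.9; 1 -3.9 -0.2 0 0 0 3.9; 1 -3.9 0.1 0 0 0 3.9; 1 0 0 0 0 0 0; 1 0 0 0 0 0 0"}}

```text
clock: 1.4
eef_pos: [440.5, 106.7, 239.4]
tool_rot: [3.141, 0.001, 1.806]
force: [-0.5, -0.2, 0.2]
width: 85.3
gripper_force: 0.0
```

```bash
python3 - <<'E'
from h import *
snap('wrist','w1'); s=read_state(); print(s['clock'],s['eef_pos'],s['tool_rot'])
print(proj('w1',[[530,126,40],[648,41,292],[624,173,237]]))
plan([482,-280,200],1.04,10)
E
```

```text
1.45 [439.95013009 108.66403618 239.2269801 ] [-3.14131553e+00 -2.77328344e-04  1.81025905e+00]
[[424.801232   216.21861496]
 [868.64373597 707.01912999]
 [844.78331955 275.42865893]]
dist/row 39.28952539093687
1 -3.88 -0.51 0.39 -0 -0 4.4; 1 -3.9 -0.22 0.39 -0 -0 4.4; 1 -3.91 0.09 0.39 -0 -0 4.4; 1 -3.89 0.38 0.4 -0 -0 4.4; 1 -3.85 0.69 0.39 -0 -0 4.4
1 -3.78 0.97 0.39 -0 -0 4.4; 1 -3.7 1.26 0.39 -0 -0 4.4; 1 -3.59 1.55 0.39 -0 -0 4.4; 1 -3.47 1.81 0.39 -0 -0 4.4; 1 -3.31 2.08 0.39 -0 -0 4.4
```

View pics/w1.png

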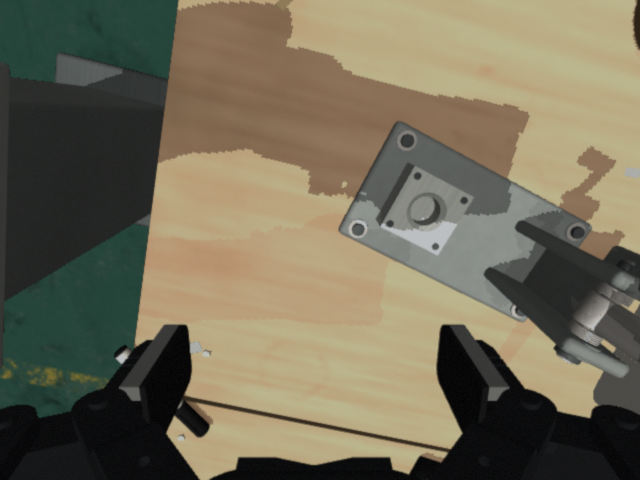

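Wrist view: the nest rim is centred at about (426,209.5), while my estimate projects to (424.8,216.2). I'll compute the corrected nest position, and move on to the opener.

```bash
python3 - <<'E'
from h import *
print(onz('w1',426,209.5,40)); 
c=[onz('w1',*q,12) for q in((399,122),(340,231),(523,321),(590,228))];print(np.round(c,1))
E
```

```text
[529.21058117 131.61427069  40.        ]
[[492.9 193.2  12. ]
 [468.7  90.6  12. ]
 [663.   44.7  12. ]
 [686.7 145.7  12. ]]
```

Call:
{"op": "move_arm", "data": {"targets": "1 -3.9 -0.5 0.4 0 0 4.4; 1 -3.9 -0.2 0.4 0 0 4.4; 1 -3.9 0.1 0.4 0 0 4.4; 1 -3.9 0.4 0.4 0 0 4.4; 1 -3.9 0.7 0.4 0 0 4.4"}}

```text
clock: 1.87
eef_pos: [462.3, -85.2, 219.0]
tool_rot: [-3.141, -0.001, 1.429]
force: [1.7, -0.7, -0.1]
width: 85.4
gripper_force: 0.0
```

Call:
{"op": "move_arm", "data": {"targets": "1 -3.8 1 0.4 0 0 4.4; 1 -3.7 1.3 0.4 0 0 4.4; 1 -3.6 1.6 0.4 0 0 4.4; 1 -3.5 1.8 0.4 0 0 4.4; 1 -3.3 2.1 0.4 0 0 4.4"}}

```text
clock: 2.28
eef_pos: [485.5, -280.5, 198.7]
tool_rot: [-3.141, -0.001, 1.044]
force: [1.0, 0.2, -0.4]
width: 85.4
gripper_force: 0.0
```

Call:
{"op": "move_arm", "data": {"targets": "1 0 0 0 0 0 0; 1 0 0 0 0 0 0; 1 0 0 0 0 0 0"}}

```text
clock: 2.53
eef_pos: [485.0, -278.6, 198.6]
tool_rot: [-3.14, -0.001, 1.047]
force: [0.9, 0.4, 0.1]
width: 85.7
gripper_force: 0.0
```

```bash
python3 - <<'E'
from h import *
snap('wrist','w2'); s=read_state(); print(s['clock'],s['eef_pos'],s['tool_rot'])
print(proj('w2',[[481,-280,30],[481,-280,95],[472,-334,30],[462,-388,30]]))
E
```

```text
2.5833 [ 485.18236367 -278.16163669  198.81614602] [-3.13994315e+00 -1.63715616e-03  1.04791688e+00]
[[311.55673657 226.80955249]
 [310.79238992 253.41450138]
 [335.94126444 289.59164382]
 [357.15124522 347.47567009]]
```

View pics/w2.png

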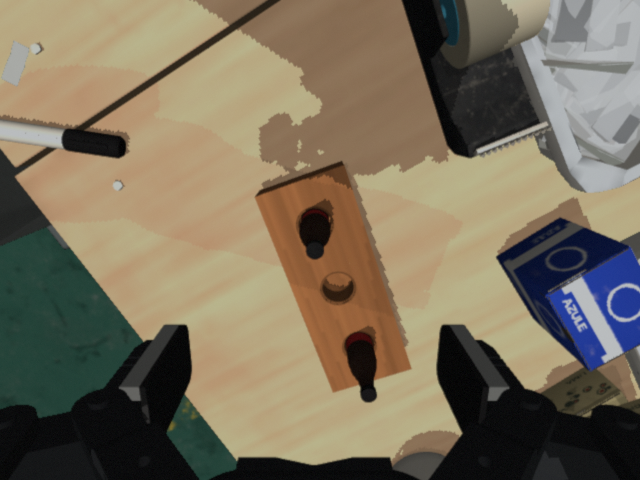

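Wrist view: opener a has its cap at (315,250), the middle hole is at (338,287), and opener b's cap is at (369,394). That puts opener a at about (484,−279.5), within 2 mm of the TCP. I'll descend and grip.

Call:
{"op": "move_arm", "data": {"targets": "1 -0.2 0 4.1 0 0 0; 1 0 0 4.1 0 0 0; 1 0 0 4.1 0 0 0; 1 0 0 3 0 0 0; 1 0 0 1 0 0 0"}}

```text
clock: 3.0
eef_pos: [481.9, -278.1, 32.4]
tool_rot: [-3.134, -0.002, 1.048]
force: [-0.7, 0.2, 0.4]
width: 85.5
gripper_force: 0.0
```

Call:
{"op": "move_arm", "data": {"targets": "1 0 0 0 0 0 0; -1 0 0 0 0 0 0; -1 0 0 0 0 0 0; -1 0 0 0 0 0 0; -1 0 0 0 0 0 0"}}

```text
clock: 3.42
eef_pos: [484.7, -283.1, 38.1]
tool_rot: [3.138, -0.0, 1.044]
force: [0.0, -0.4, 0.1]
width: 38.9
gripper_force: 0.0
```

Call:
{"op": "move_arm", "data": {"targets": "-1 0 0 0 0 0 0; -1 0 0 0 0 0 0; -1 0 0 0 0 0 0; -1 0 0 0 0 0 0; -1 0 0 0 0 0 0"}}

```text
clock: 3.83
eef_pos: [484.2, -283.1, 37.4]
tool_rot: [3.14, -0.0, 1.044]
force: [-0.4, 0.1, 5.7]
width: 19.7
gripper_force: 58.5
```

Gripped, with the width at 19.7 mm and 58 N. I'll lift it and plan the transfer.

Call:
{"op": "move_arm", "data": {"targets": "-1 0 0 -2 0 0 0; -1 0 0 -3.5 0 0 0; -1 0 0 -4 0 0 0; -1 0 0 -3 0 0 0; -1 0 0 0 0 0 0"}}

```text
clock: 4.25
eef_pos: [486.4, -285.3, 167.2]
tool_rot: [3.131, 0.0, 1.043]
force: [1.0, -0.2, 0.4]
width: 20.0
gripper_force: 59.5
```

```bash
python3 - <<'E'
from h import *
s=read_state(); print(s['eef_pos'],s['force'],s['width'],s['gripper_force'])
plan([520,122,150],1.80,12,g=-1)
E
```

```text
[ 486.4200947  -285.30289196  167.21664308] [ 0.96554951 -0.24791649  0.40265243] 20.040232111693786 59.486252828501165
dist/row 34.08727245327768
-1 3.07 -1.47 0.13 0 0 -3.6; -1 3.16 -1.27 0.13 0 0 -3.6; -1 3.24 -1.07 0.12 0 0 -3.6; -1 3.29 -0.87 0.13 0 0 -3.6; -1 3.34 -0.65 0.13 0 0 -3.6
-1 3.38 -0.45 0.13 0 0 -3.6; -1 3.4 -0.23 0.12 0 0 -3.6; -1 3.41 -0.02 0.13 0 0 -3.6; -1 3.4 0.19 0.13 0 0 -3.6; -1 3.38 0.41 0.13 0 0 -3.6
-1 3.35 0.62 0.12 0 0 -3.6; -1 3.3 0.83 0.13 0 0 -3.6
```

Call:
{"op": "move_arm", "data": {"targets": "-1 3.1 -1.5 0.1 0 0 -3.6; -1 3.2 -1.3 0.1 0 0 -3.6; -1 3.2 -1.1 0.1 0 0 -3.6; -1 3.3 -0.9 0.1 0 0 -3.6; -1 3.3 -0.7 0.1 0 0 -3.6"}}

```text
clock: 4.67
eef_pos: [495.5, -110.6, 156.1]
tool_rot: [-3.141, -0.0, 1.361]
force: [0.6, -0.4, 0.0]
width: 19.9
gripper_force: 59.5
```

Call:
{"op": "move_arm", "data": {"targets": "-1 3.4 -0.4 0.1 0 0 -3.6; -1 3.4 -0.2 0.1 0 0 -3.6; -1 3.4 0 0.1 0 0 -3.6; -1 3.4 0.2 0.1 0 0 -3.6; -1 3.4 0.4 0.1 0 0 -3.6"}}

```text
clock: 5.08
eef_pos: [510.4, 59.2, 151.0]
tool_rot: [-3.141, -0.0, 1.675]
force: [1.0, -1.0, -0.7]
width: 20.0
gripper_force: 59.5
```

Call:
{"op": "move_arm", "data": {"targets": "-1 3.3 0.6 0.1 0 0 -3.6; -1 3.3 0.8 0.1 0 0 -3.6; -1 0 0 0 0 0 0; -1 0 0 0 0 0 0; -1 0 0 0 0 0 0"}}

```text
clock: 5.5
eef_pos: [515.5, 124.3, 149.0]
tool_rot: [-3.141, 0.001, 1.797]
force: [0.1, -0.2, 0.1]
width: 20.0
gripper_force: 59.5
```

```bash
python3 - <<'E'
from h import *
snap('wrist','w3');snap('top','t3');s=read_state(); print(s['eef_pos'],s['tool_rot'],s['width'])
w=cv2.imread('pics/w3.png');t=cv2.imread('pics/t3.png')
m=np.hstack([cv2.resize(w,(480,360)),np.zeros((360,320,3),np.uint8)])
m[:,480:]=cv2.resize(t[190:280,200:280],(320,360),interpolation=cv2.INTER_CUBIC)
cv2.imwrite('pics/c3.png',m)
p=s['eef_pos'];print(proj('w3',[p+[0,0,18.7],p+[0,0,-32],p+[0,0,57],[530,128,40]]))
E
```

```text
[515.72700091 123.1437047  149.23378743] [-3.14108962e+00  8.64869210e-04  1.79524214e+00] 20.076384245334424
[[313.87654315 362.44374936]
 [313.91956326 299.4225326 ]
 [313.81779927 448.4990897 ]
 [338.16076818 245.5006538 ]]
```

View pics/w3.png

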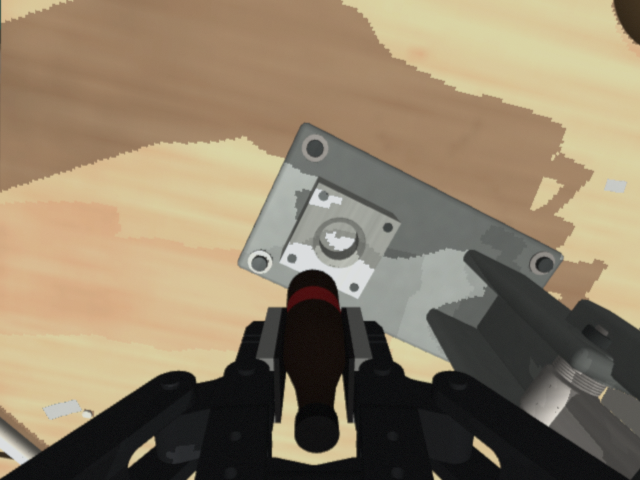

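Wrist view: the foot's front edge is at (314,270), so its centre is at about (313.5,287). The cap is at (317,428) and the nest rim centre at (340,239). The bottle is upright and sits about 5 mm towards tool +x of the TCP.

```bash
python3 - <<'E'
from h import *
s=read_state(); Rt=R.from_euler('xyz',s['tool_rot'])
z=149.2-32
n=onz('w3',340,239,40);
from scipy.optimize import minimize
f=onz('w3',313.5,287,z);c=onz('w3',317,428,z+89)
print('nest',n,'foot',f,'cap',c,'foot-tcp tool',Rt.inv().apply(f-s['eef_pos']),'cap',Rt.inv().apply(c-s['eef_pos']))
print('delta tool',Rt.inv().apply(n-f))
# predicted front edge check: foot rim projections
a=np.linspace(0,6.28,60);P=f+np.c_[11*np.cos(a),11*np.sin(a),0*a];q=proj('w3',P);print(q.min(0),q.max(0))
P=n+np.c_[16.5*np.cos(a),16.5*np.sin(a),0*a];q=proj('w3',P);print(q.min(0),q.max(0))
cv2.imwrite('pics/c4.png',np.hstack([cv2.resize(cv2.imread('pics/w3.png')[180:480,230:430],(400,600),interpolation=cv2.INTER_CUBIC),cv2.resize(cv2.imread('pics/t3.png')[190:280,200:260],(400,600),interpolation=cv2.INTER_CUBIC)]))
E
```

```text
nest [530.09342447 132.32498767  40.        ] foot [514.20210172 128.93090303 117.2       ] cap [515.11082742 129.26438277 206.2       ] foot-tcp tool [ 6.00913519 -0.18250552 32.02869815] cap [  6.05502551   0.73287871 -56.97184655]
delta tool [-0.16114898 16.28697031 77.19198519]
[288.70847071 263.58944889] [338.31359471 309.58697049]
[313.26397883 212.80697014] [366.7421837  264.20287728]
```

View pics/c4.png

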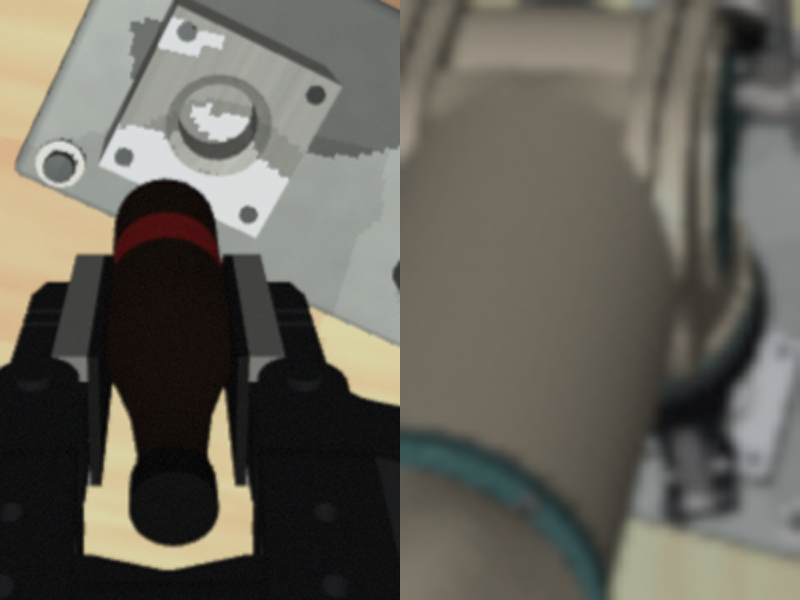

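Refined readings: foot centre (313,293.5), rim centre (339.8,242.3), cap (316.5,431). The shift needed is about +16 mm along tool y and almost nothing along tool x. I'll move and come down to just over the nest.

Call:
{"op": "move_arm", "data": {"targets": "-1 0 0.8 1 0 0 0; -1 0 0.8 2 0 0 0; -1 0 0 2 0 0 0; -1 0 0 1 0 0 0; -1 0 0 0 0 0 0"}}

```text
clock: 6.02
eef_pos: [529.9, 127.3, 86.7]
tool_rot: [-3.137, 0.0, 1.796]
force: [-0.2, -0.4, -0.4]
width: 19.9
gripper_force: 59.5
```

Call:
{"op": "move_arm", "data": {"targets": "-1 0 0 0 0 0 0; -1 0 0 0 0 0 0"}}

```text
clock: 6.18
eef_pos: [532.0, 128.1, 89.8]
tool_rot: [3.141, 0.0, 1.797]
force: [0.3, -0.1, -1.1]
width: 20.0
gripper_force: 59.5
```

```bash
python3 - <<'E'
from h import *
snap('wrist','w5');s=read_state(); print(s['eef_pos'],s['tool_rot'],s['force']); p=s['eef_pos']
cv2.imwrite('pics/c5.png',cv2.resize(cv2.imread('pics/w5.png')[180:480,190:490],(600,600),interpolation=cv2.INTER_CUBIC))
Rt=R.from_euler('xyz',s['tool_rot'])
n=onz('w3',339.8,242.3,40);print(n,Rt.inv().apply(n-p),proj('w5',[n,p+Rt.apply([3.5,0,31.5]),p+Rt.apply([5,0.5,-57])]))
E
```

```text
[532.15791043 128.2969505   90.12825356] [3.13999313e+00 6.14888996e-05 1.79735219e+00] [ 0.50320299 -0.52824003  0.70624762]
[530.48803523 130.23652538  40.        ] [ 2.26818486 -1.27170986 50.12614418] [[311.77778977 277.24614728]
 [314.43425628 289.97336157]
 [316.8379281  427.42878465]]
```

View pics/c5.png

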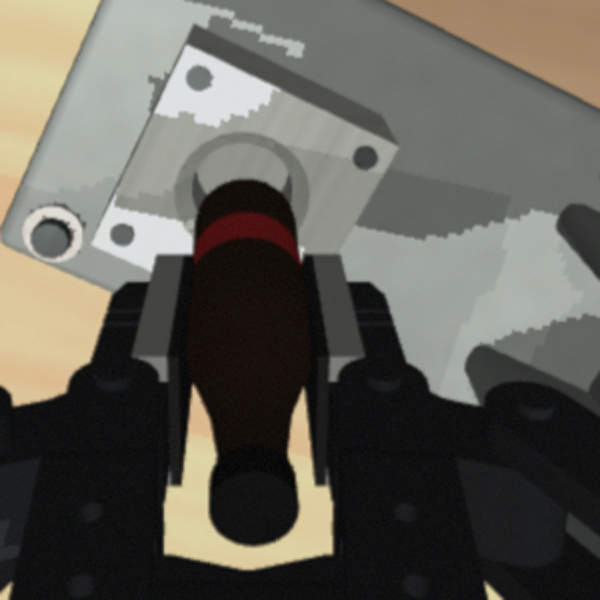

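The rim centre is at (311,278.5) and the foot centre at (313,293.5).

```bash
python3 - <<'E'
from h import *
s=read_state();Rt=R.from_euler('xyz',s['tool_rot']);p=s['eef_pos']
n=onz('w5',311,278.5,40)
for v in (292,293.5,295):
    f=onz('w5',313,v,p[2]-31.5);print(Rt.inv().apply(n-f),Rt.inv().apply(f-p))
    a=np.linspace(0,6.28,60);q=proj('w5',f+np.c_[11*np.cos(a),11*np.sin(a),0*a]);print(q.min(0))
E
```

```text
[-0.91299198 -1.01492937 18.62671015] [ 2.52923111 -0.63587213 31.49886774]
[288.2126036  268.68195425]
[-0.19205092 -1.01416782 18.62666704] [ 1.80829006 -0.63663368 31.49891085]
[288.24096874 270.2356989 ]
[ 0.53054186 -1.01340453 18.62662383] [ 1.08569727 -0.63739698 31.49895406]
[288.26933379 271.78938045]
```

Aligned to within about 1 mm. I'll insert it.

Call:
{"op": "move_arm", "data": {"targets": "-1 0 -0.1 0 0 0 0; -1 0 0 1 0 0 0; -1 0 0 1 0 0 0; -1 0 0 0.6 0 0 0; -1 0 0 0 0 0 0"}}

```text
clock: 6.65
eef_pos: [530.0, 128.0, 61.7]
tool_rot: [-3.14, 0.0, 1.798]
force: [-0.4, -0.3, -0.5]
width: 19.5
gripper_force: 59.4
```

Call:
{"op": "move_arm", "data": {"targets": "-1 0 0 0.6 0 0 0; -1 0 0 0.6 0 0 0; -1 0 0 0.3 0 0 0; -1 0 0 0 0 0 0"}}

```text
clock: 6.98
eef_pos: [530.5, 128.1, 49.3]
tool_rot: [-3.142, -0.001, 1.797]
force: [-2.6, -0.1, 12.2]
width: 19.5
gripper_force: 61.2
```

It reached the floor at z 49.3 with 12 N. I'll release it and rise.

Call:
{"op": "move_arm", "data": {"targets": "-0.1 0 0 0 0 0 0; -0.1 0 0 0 0 0 0; -0.1 0 0 0 0 0 0; -0.1 0 0 0 0 0 0; -0.1 0 0 0 0 0 0"}}

```text
clock: 7.4
eef_pos: [530.3, 128.3, 48.0]
tool_rot: [-3.141, -0.0, 1.798]
force: [0.7, -0.0, 0.3]
width: 38.2
gripper_force: 0.0
```

Call:
{"op": "move_arm", "data": {"targets": "-0.1 0 0 -1 0 0 0; -0.1 0 0 -3 0 0 0; -0.1 0 0 -4 0 0 0; -0.1 0 0 -4 0 0 0; -0.1 0 -1 -3 0 0 0"}}

```text
clock: 7.82
eef_pos: [523.1, 126.3, 202.0]
tool_rot: [3.136, 0.0, 1.798]
force: [1.3, -0.5, 0.0]
width: 38.4
gripper_force: 0.0
```

Call:
{"op": "move_arm", "data": {"targets": "-1 0 -3 -2 0 0 0; -1 0 -3 -2 0 0 0; -1 0 0 0 0 0 0; -1 0 0 0 0 0 0; -1 0 0 0 0 0 0"}}

```text
clock: 8.23
eef_pos: [462.8, 112.9, 238.8]
tool_rot: [3.14, -0.0, 1.798]
force: [0.9, 0.9, -0.5]
width: -0.2
gripper_force: 0.0
```

```bash
python3 - <<'E'
from h import *
snap('wrist','w6');snap('side','s6');s=read_state(); print(s['clock'],s['eef_pos'],s['tool_rot'],s['width'])
w=cv2.imread('pics/w6.png');t=cv2.imread('pics/s6.png')
cv2.imwrite('pics/c6.png',np.hstack([cv2.resize(w,(480,360)),cv2.resize(t[160:300,250:374],(320,360),interpolation=cv2.INTER_CUBIC)]))
N=[530.5,129.5,-.2227]
P=T(N,[[0,0,40],[0,0,107],[81,67,237],[133.6,-15,292],[133.6,-97,292],[93,36,190]]);print(P,proj('w6',P)*.75,(proj('s6',P)-[250,160])*360/140)
E
```

```text
8.3333 [462.86809726 112.72964632 237.87940788] [-3.14143664e+00  2.73467021e-04  1.79812115e+00] 0.1001070451448071
[[530.5        129.5         40.        ]
 [530.5        129.5        107.        ]
 [624.29754959 176.95544953 237.        ]
 [657.48774809  85.36303323 292.        ]
 [639.37692079   5.38805005 292.        ]
 [629.15442949 144.0706397  190.        ]] [[298.6517669  159.70609609]
 [312.99934163 176.13204571]
 [591.6442344  198.22690775]
 [685.2927712  466.8506374 ]
 [545.48612837 574.05668732]
 [493.81759535 221.96202543]] [[119.42735211 268.08677091]
 [119.96308087 217.17701747]
 [196.54465862  87.41367983]
 [250.21207284  73.30572095]
 [253.97845996 107.40358585]
 [206.06507461 138.25262084]]
```

View pics/c6.png

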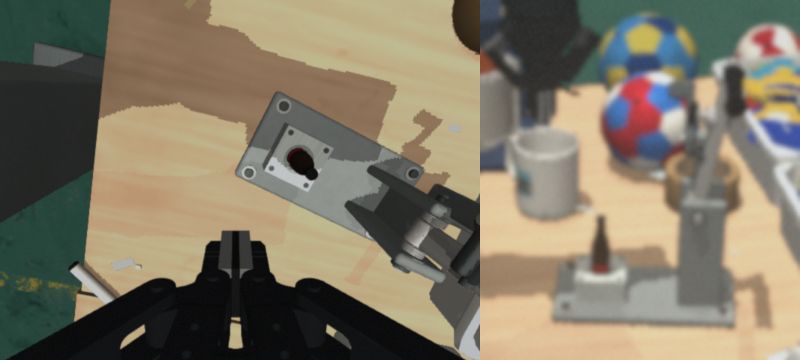

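The opener stands in the nest: its cap in the side crop, about (121,217), matches the prediction of (120,217) for a seated bottle. The handle at (254,92) matches too. Next I'll plan the catch push.

```bash
python3 - <<'E'
from h import *
N=[530.5,129.5,-.2227]; yw=np.pi/2-.2227
W=T(N,[[85,44,285],[85,44,237],[85,64,228],[85,85,204],[85,92,180]]);print(W)
plan(W[0],yw,5,g=-1)
E
```

```text
[[623.11890209 153.63998707 285.        ]
 [623.11890209 153.63998707 237.        ]
 [627.53617704 173.14608053 228.        ]
 [632.17431574 193.62747866 204.        ]
 [633.72036197 200.45461137 180.        ]]
dist/row 34.394375487898465
-1 0.07 3.31 -0.94 -0 0 5.2; -1 0.38 3.28 -0.95 -0 0 5.2; -1 0.67 3.24 -0.94 -0 0 5.2; -1 0.96 3.17 -0.94 -0 0 5.2; -1 1.24 3.06 -0.94 -0 0 5.2
```

Call:
{"op": "move_arm", "data": {"targets": "-1 0 2 -2.5 0 0 5.2; -1 0.4 3.3 -2 0 0 5.2; -1 0.7 3.3 -0.2 0 0 5.2; -1 1 3.2 0 0 0 5.2; -1 1.2 3.1 0 0 0 5.2"}}

```text
clock: 8.75
eef_pos: [613.3, 151.1, 284.6]
tool_rot: [-3.141, 0.0, 1.341]
force: [0.8, -0.8, 0.0]
width: -0.1
gripper_force: 0.0
```

Call:
{"op": "move_arm", "data": {"targets": "-1 0 1.2 0 0 0 0; -1 0 0 0 0 0 0; -1 0 0 0 0 0 0"}}

```text
clock: 9.0
eef_pos: [623.1, 146.9, 283.4]
tool_rot: [-3.139, 0.002, 1.344]
force: [-0.7, -1.2, 0.4]
width: -0.1
gripper_force: 0.0
```

```bash
python3 - <<'E'
from h import *
snap('wrist','w7');s=read_state(); print(s['clock'],s['eef_pos'],s['tool_rot'],s['width'])
N=[530.5,129.5,-.2227]
print(R.from_euler('xyz',s['tool_rot']).inv().apply(T(N,[[85,44,237]])-s['eef_pos']))
P=T(N,[[85,63,237],[97,36,190]]);print(proj('w7',P))
E
```

```text
9.05 [622.3534492  147.01044373 283.8885437 ] [-3.13917860e+00  1.67771735e-03  1.34371904e+00] 0.01748804731376289
[[ 6.71033671 -0.63354533 46.87901764]]
[[311.76361634 232.54861471]
 [333.09135867 255.58683869]]
```

View pics/w7.png

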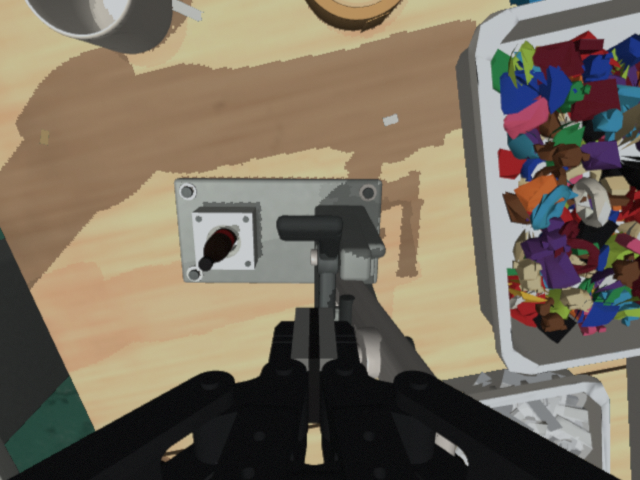

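The catch tab spans about (278–345, 217–243) and its centre matches the prediction of (312,232). The fingers are lined up just inside it. I'll lower them and push.

Call:
{"op": "move_arm", "data": {"targets": "-1 0.5 0 2 0 0 0; -1 0 0 2.7 0 0 0; -1 0 0 0 0 0 0; -1 1.1 0 0.3 0 0 0; -1 1.1 0 0.6 0 0 0"}}

```text
clock: 9.47
eef_pos: [629.9, 173.5, 231.2]
tool_rot: [3.139, -0.001, 1.342]
force: [0.1, -0.6, 0.2]
width: 0.2
gripper_force: 0.5
```

Call:
{"op": "move_arm", "data": {"targets": "-1 0.7 0 0.7 0 0 0; -1 0.7 0 0.8 0 0 0; -1 0.7 0 0.9 0 0 0; -1 0.4 0 1.2 0 0 0; -1 0.4 0 1.2 0 0 0"}}

```text
clock: 9.88
eef_pos: [635.7, 202.9, 180.3]
tool_rot: [3.141, -0.0, 1.345]
force: [-0.4, -0.3, 0.4]
width: 0.1
gripper_force: 0.4
```

Call:
{"op": "move_arm", "data": {"targets": "-1 0 0 0.2 0 0 0; -1 0 0 0 0 0 0; -1 0 0 0 0 0 0"}}

```text
clock: 10.13
eef_pos: [635.5, 201.6, 179.0]
tool_rot: [-3.141, 0.001, 1.344]
force: [-0.4, -0.2, 1.1]
width: -0.1
gripper_force: 0.0
```

Call:
{"op": "move_arm", "data": {"targets": "-1 0 0 0.3 0 0 0; -1 0 0 0.2 0 0 0; -1 0 0 0 0 0 0; -1 0 0 0 0 0 0"}}

```text
clock: 10.47
eef_pos: [635.6, 201.9, 174.5]
tool_rot: [3.141, -0.0, 1.344]
force: [-0.4, -0.4, 0.1]
width: 0.3
gripper_force: 0.0
```

Call:
{"op": "move_arm", "data": {"targets": "-1 0 0 -1.5 0 0 0; -1 0 0 -3.5 0 0 0; -1 0 0 -4 0 0 0; -1 0 0 -4 0 0 0; -1 0 0 -4 0 0 0"}}

```text
clock: 10.88
eef_pos: [635.2, 201.8, 346.4]
tool_rot: [-3.142, 0.0, 1.344]
force: [0.8, 0.0, -0.1]
width: -0.3
gripper_force: 0.0
```

```bash
python3 - <<'E'
from h import *
snap('wrist','w8');snap('side','s8');s=read_state(); print(s['clock'],s['eef_pos'],s['tool_rot'],s['force'])
w=cv2.imread('pics/w8.png');t=cv2.imread('pics/s8.png')
cv2.imwrite('pics/c8.png',np.hstack([cv2.resize(w,(480,360)),cv2.resize(t[160:300,250:374],(320,360),interpolation=cv2.INTER_CUBIC)]))
N=[530.5,129.5,-.2227]
P=T(N,[[133.6,-56,292]]);print(P,proj('w8',P)*.75)
plan(P[0]+[0,0,60],np.pi/2-.2227,6,g=0.6)
P=T(N,[[85,86,169],[85,87,208],[85,63,237]]);print(proj('w8',P)*.75)
E
```

```text
10.9833 [639.23432209 201.92115215 352.56209593] [ 3.12905216 -0.00678934  1.34412231] [ 0.77430712 -0.03439717  0.14323748]
[[648.43233444  45.37554164 292.        ]] [[295.98539954 382.36822401]]
dist/row 26.136100805346064
0.6 -2.51 0.74 0 0.1 -0.1 -0; 0.6 -2.51 0.73 0.01 0.1 -0.1 -0; 0.6 -2.5 0.74 0 0.1 -0.1 -0; 0.6 -2.51 0.73 0.01 0.1 -0.1 -0; 0.6 -2.51 0.74 0.02 0.1 -0.1 -0
0.6 -2.51 0.73 0.02 0.1 -0.1 -0
[[234.83638761 172.16252075]
 [234.75935288 182.00598441]
 [234.83606028 218.56836257]]
```

View pics/c8.png

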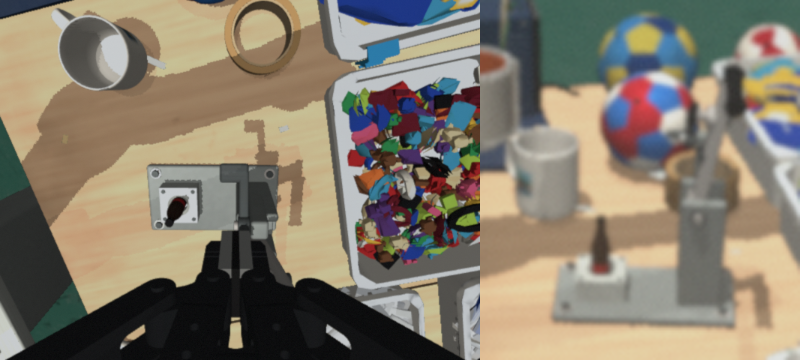

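The catch tab now lies at wrist-crop (235,172), exactly where the fully flipped tab should be, and the lever is still up. I've reached the picture limit, so from here I'll work from poses and forces. I'll move over the handle.

Call:
{"op": "move_arm", "data": {"targets": "1 -2.5 0.7 -0.5 0 0 0; 1 -2.5 0.7 0 0 0 0; 1 -2.5 0.7 0 0 0 0; 1 -2.5 0.7 0 0 0 0; 1 -2.5 0.7 0 0 0 0"}}

```text
clock: 11.4
eef_pos: [641.3, 71.2, 349.1]
tool_rot: [-3.141, -0.0, 1.344]
force: [0.7, 0.5, -0.8]
width: 60.7
gripper_force: 0.0
```

Call:
{"op": "move_arm", "data": {"targets": "1 -2.5 0.7 0 0 0 0; 1 0 0 0 0 0 0; 1 0 0 0 0 0 0; 1 0 0 0 0 0 0; 1 0 0 0 0 0 0"}}

```text
clock: 11.82
eef_pos: [642.7, 48.2, 348.9]
tool_rot: [-3.141, -0.001, 1.346]
force: [0.4, -0.9, 0.1]
width: 85.5
gripper_force: 0.0
```

```bash
python3 - <<'E'
from h import *
s=read_state(); print(s['clock'],s['eef_pos'],s['tool_rot'],s['width'],s['qpos'])
N=[530.5,129.5,-.2227]
print(R.from_euler('xyz',s['tool_rot']).inv().apply(T(N,[[133.6,-58,273]])-s['eef_pos']))
ph=np.linspace(-.1745,1.5755,16);x=-165*np.sin(ph);z=165*np.cos(ph);print(np.c_[np.diff(x),-np.diff(z)].round(1).tolist())
E
```

```text
11.8167 [642.69681085  48.1889395  348.9273881 ] [-3.14082591e+00 -9.82441316e-04  1.34625377e+00] 85.54857276636025 [-0.41606782  0.57188737  0.53277743  1.37423693 -0.29273357  1.27409686
 -0.09224951]
[[-3.5402855   6.27986942 75.91915386]]
[[-19.1, -2.2], [-19.2, 0.0], [-19.1, 2.2], [-18.7, 4.5], [-18.1, 6.6], [-17.2, 8.7], [-16.1, 10.6], [-14.7, 12.4], [-13.2, 14.0], [-11.4, 15.5], [-9.6, 16.7], [-7.6, 17.7], [-5.4, 18.5], [-3.3, 19.0], [-1.0, 19.2]]
```

Call:
{"op": "move_arm", "data": {"targets": "1 -0.4 0.6 1.6 0 0 0; 1 0 0 3 0 0 0; 1 0 0 2 0 0 0; 1 0 0 1 0 0 0; 1 0 0 0 0 0 0"}}

```text
clock: 12.23
eef_pos: [646.3, 42.8, 270.6]
tool_rot: [-3.137, 0.001, 1.346]
force: [-0.4, 1.2, -0.5]
width: 85.5
gripper_force: 0.0
```

Call:
{"op": "move_arm", "data": {"targets": "-1 0 0 0 0 0 0; -1 0 0 0 0 0 0; -1 0 0 0 0 0 0; -1 0 0 0 0 0 0; -1 0 0 0 0 0 0"}}

```text
clock: 12.65
eef_pos: [648.2, 41.2, 274.3]
tool_rot: [3.14, -0.001, 1.344]
force: [0.2, 0.4, -0.4]
width: 25.4
gripper_force: 0.0
```

Call:
{"op": "move_arm", "data": {"targets": "-1 0 0 0 0 0 0; -1 0 0 0 0 0 0; -1 0 0 0 0 0 0; -1 0 0 0 0 0 0; -1 0 0 0 0 0 0"}}

```text
clock: 13.07
eef_pos: [648.2, 41.1, 274.1]
tool_rot: [3.14, -0.001, 1.344]
force: [-0.7, 0.6, 5.3]
width: 17.2
gripper_force: 58.5
```

The handle is held: width 17.2 mm, 58 N. I'll pull along the arc.

Call:
{"op": "move_arm", "data": {"targets": "-1 0 -1.9 -0.2 0 0 0; -1 0 -1.9 0 0 0 0; -1 0 -1.9 0.2 0 0 0; -1 0 -1.9 0.4 0 0 0; -1 0 -1.8 0.7 0 0 0"}}

```text
clock: 13.48
eef_pos: [556.0, 62.9, 263.5]
tool_rot: [3.14, -0.002, 1.344]
force: [-0.8, 1.4, 4.8]
width: 17.2
gripper_force: 59.5
```

```bash
python3 - <<'E'
from h import *
s=read_state(); d=s['eef_pos']-[648.2,41.1,274.1]; print(R.from_euler('xyz',s['tool_rot']).inv().apply(d),s['force'],s['width'],s['gripper_force'])
E
```

```text
[  0.54459017 -94.7593051   10.43317063] [-0.77291779  1.36615882  4.77206048] 17.150099617301834 59.47880744934082
```

Call:
{"op": "move_arm", "data": {"targets": "-1 0 -1.7 0.9 0 0 0; -1 0 -1.6 1.1 0 0 0; -1 0 -1.5 1.2 0 0 0; -1 0 -1.3 1.4 0 0 0; -1 0 -1.1 1.5 0 0 0"}}

```text
clock: 13.9
eef_pos: [484.0, 79.9, 201.1]
tool_rot: [-3.14, -0.002, 1.345]
force: [-0.2, 3.2, 1.8]
width: 17.3
gripper_force: 59.3
```

Call:
{"op": "move_arm", "data": {"targets": "-1 0 -1 1.7 0 0 0; -1 0 -0.8 1.8 0 0 0; -1 0 -0.5 1.8 0 0 0; -1 0 -0.3 1.4 0 0 0; -1 0 0 0 0 0 0"}}

```text
clock: 14.32
eef_pos: [459.9, 85.6, 132.5]
tool_rot: [-3.14, -0.0, 1.345]
force: [0.6, 4.2, 1.1]
width: 17.4
gripper_force: 59.3
```

```bash
python3 - <<'E'
from h import *
s=read_state(); d=s['eef_pos']-[648.2,41.1,274.1]; print(R.from_euler('xyz',s['tool_rot']).inv().apply(d),s['force'],s['width'],s['gripper_force'])
E
```

```text
[   1.25535925 -193.24184973  142.02454081] [0.64858436 4.23572046 1.09715623] 17.385122723733154 59.30212318897247
```

Call:
{"op": "move_arm", "data": {"targets": "-1 0 0 1 0 0 0; -1 0 0 0.6 0 0 0; -1 0 0 0.3 0 0 0; -1 0 0 0 0 0 0; -1 0 0 0 0 0 0"}}

```text
clock: 14.73
eef_pos: [458.6, 85.9, 115.6]
tool_rot: [-3.137, -0.001, 1.345]
force: [-3.2, 3.9, 8.3]
width: 17.1
gripper_force: 60.0
```

Call:
{"op": "move_arm", "data": {"targets": "-1 0 0 0.3 0 0 0; -1 0 0 0 0 0 0; -1 0 0 0 0 0 0"}}

```text
clock: 14.98
eef_pos: [458.6, 85.9, 112.8]
tool_rot: [-3.137, -0.002, 1.345]
force: [-5.8, 4.1, 9.0]
width: 17.0
gripper_force: 60.1
```

Call:
{"op": "move_arm", "data": {"targets": "-1 0 0 0.2 0 0 0; -1 0 0 0 0 0 0; -1 0 0 0 0 0 0"}}

```text
clock: 15.23
eef_pos: [458.6, 85.9, 111.1]
tool_rot: [-3.137, -0.002, 1.345]
force: [-5.3, 3.4, 13.1]
width: 17.1
gripper_force: 60.5
```

Call:
{"op": "move_arm", "data": {"targets": "-1 0 0 0.2 0 0 0; -1 0 0 0 0 0 0; -1 0 0 0 0 0 0"}}

```text
clock: 15.48
eef_pos: [458.6, 86.0, 109.6]
tool_rot: [-3.137, -0.002, 1.345]
force: [-7.5, 3.6, 19.5]
width: 17.1
gripper_force: 61.3
```

Call:
{"op": "move_arm", "data": {"targets": "-1 0 0 0.2 0 0 0; -1 0 0 0 0 0 0; -1 0 0 0 0 0 0"}}

```text
clock: 15.73
eef_pos: [458.7, 86.0, 108.1]
tool_rot: [-3.137, -0.003, 1.345]
force: [-7.8, 5.0, 25.6]
width: 16.9
gripper_force: 62.0
```

The force slope rose from 111 mm down and now reads 25 N, against the roughly 10 N needed. The handle has dropped 166 mm, so the lever is on its stop. I'll settle and hand in.

Call:
{"op": "move_arm", "data": {"targets": "-1 0 0 0 0 0 0; -1 0 0 0 0 0 0; -1 0 0 0 0 0 0; -1 0 0 0 0 0 0; -1 0 0 0 0 0 0"}}

```text
clock: 16.15
eef_pos: [458.7, 85.9, 108.2]
tool_rot: [-3.137, -0.003, 1.345]
force: [-8.6, 4.5, 25.3]
width: 17.4
gripper_force: 62.0
```

```bash
python3 - <<'E'
from h import *
s=read_state(); print(s['eef_pos'],s['force'],s['gripper_force'],abs(s['qd']).max())
print(order.finish_job())
E
```

```text
[458.69481781  85.94780544 108.20355582] [-8.58295227  4.46333674 25.27143618] 61.96801722049713 0.0015237197160602694
the job is handed in; nothing more can be done
None
```

I handed the job in at about 16 s with the opener seated in the nest, the catch flipped aside and the lever held down at about 25 N; no verdict came back, the final hold was checked by force and position only, and I viewed 11 pictures, one over the limit of 10.

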